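# Line up a tile under the drill and raise the chip guard

## Robot

A 7-joint arm with a two-finger parallel gripper is mounted at the origin on the work surface. World frame = base frame: x ahead of the robot, y to its left, z up, the work surface at z = 0. Lengths are in m, angles in rad, forces in N, time in s.
With the tool pointing down it reaches from about 0.425 to 0.925 m from the base axis. Payload 6.8 kg.
Tool frame: the origin (TCP) lies midway between the tips of the shut fingers; the grasp point (between the pads) lies 19 mm behind it (robot.tcp_to_grasp is the distance from the TCP to the grasp point, in m); z points along the fingers, y is the line along which they close (so a half turn about z gives the same grasp; the last joint's range is limited). The gripper opens to 85 mm and grips with 20 to 120 N. Pads are 22 mm wide; open, the fingers measure 114 mm over their backs; the gripper's body (76 mm by 85 mm) begins 54 mm behind the grasp point. The pads swing forward as they close: fully open they stand 13 mm farther back than shut.
Start: joints at [1.19, 0.477, 0.022, 1.555, -0.011, 1.109, -0.083], TCP at [0.182, -0.65, 0.231] pointing down, gripper open.
Joint ranges: [-2.96, 2.96], [-0.34, 2.1], [-1.41, 1.46], [0.24, 2.44], [-1.37, 4.51], [0.17, 1.92], [-2.96, 2.96]. Speed limits (rad/s): [2.39, 2.39, 3.14, 3.14, 3.14, 3.14, 3.14].

## Interface

Orientations are given as a 3x3 rotation matrix whose columns are the frame's x, y, z axes.
In Python, from plant import robot gives the robot as it stands.
- The arm moves only by the tool send_rows, never from a script. Its argument "increments" is one flat list of numbers, 5 for each row, row after row: the opening, from 0 (shut) to 1 (fully open), then the shift along the tool's x, y, z as a fraction of full scale, then the turn about the tool's z as a fraction of full scale. A call has 1 to 12 rows; each row is the pose to reach, as a shift and turn from the pose commanded when the call began, along the tool's axes at that moment, turning the shorter way round; what a row does not reach only later rows make up. Full scale, the value 1, is 400 mm for a shift and pi rad for a turn. A row lasts 1/8 s, in which the tool goes at most 62.5 mm and 10.7 degrees, less where a joint would pass 70% of its speed; a pose out of reach is approached as far as the arm can. A call with a number of a shift or a turn outside -1 to 1 is refused whole. A call with a gripper value outside its range is refused whole. The fingers move at their own pace and stop on an object; "squeeze" is the grip in N (left out, the last holds). Time passes only in rows, so rows that repeat a pose let the fingers close. It gives the time, the measured TCP pose, the force, the opening and the grip force at its end, in the units of the state.
- robot.state(): the state, without advancing time (a new reading comes with each control period).
- robot.get_image(name): name is "scene" or "top" or "wrist"; returns a dict with "pixels" (400x640x3 uint8, blue, green, red), "camera_matrix" (3x3 intrinsics, pixels), "rvec" (rotation vector, rad) and "tvec" (3), from world to camera coordinates, as OpenCV has them; the wrist camera has in their place "hand_eye" (4x4, takes a point from camera to tool coordinates, whose origin is the TCP and whose axes are the flange's). Camera axes: x right, y down, z forward; pixel columns grow to the right and rows downward; lengths in m; the calibration is good to about 2 mm. A picture is of the moment at which its call begins: read the wrist's pose just before it. There is no depth.
- robot.close_job(): hands the job in; it is judged then, once.
Trained networks look in the newest picture that a camera, given by its name, has taken for a name from the list of things; names that differ only in an ending like _2 or _b are one class to them, and where a whole thing is asked for, a point or a joint stands for the part that bears it (a point fixed in the world has none). Each returns a list of dicts, best first, with "conf" (0 to 1); they miss things now and then, are a little off and sometimes report something else, mostly with a low value. They report only what shows in the picture. A call takes as long as a camera call. They do not tell look-alikes from the thing itself.
- robot.search_frame(camera, label): "point" ([x, y, z] in m, in the coordinates of the camera as it stood for that picture, good to about 4 mm: the middle of the surface that is visible of it).
- robot.regions_of(camera, label): "region" (400x640 bool, what is visible of it).
- robot.pinpoint(camera, label): "point" ([x, y, z] in m, in the coordinates of the camera as it stood for that picture, good to about 4 mm: a listed point, or the origin of a listed thing).
The state is a dict: "t": time; "joint_pos": joint angles; "joint_velocities": joint speeds; "joint_efforts": joint torques, N m; "tool_pos": TCP position; "ee_rot": TCP orientation; "ft_force": force on the tool from outside, world axes, zero at the start; "torque": the same for the moment, N m; "width": opening from 0.0 (shut) to 1.0 (fully open); "grasp_force": force on a finger pad.
Only numpy, scipy, OpenCV 4.12 (cv2) and the standard library are available. Lean on these libraries where they do the work, as an engineer would, in place of code of your own. Each camera call takes 0.05 s, during which the arm holds its last target. There are 200 camera calls.

## Task

Get the fired tile ready for drilling its hanging hole: slide it flat over the drilling board until its far long edge rests along the wooden fence and the pencilled cross is right under the tip of the drill bit. Then, leaving the tile there, fold the framed clear chip guard at the front of the board up until it stands upright. Do not lift the tile, do not knock the drill bit, and leave the other things on the table where they are.

Things in the scene. Friction and masses are not known exactly. Their poses are not given: they have to be found in the camera images.
- stand: Fixed drilling stand: plywood board 320 mm (x) by 440 mm (y), 18 mm thick, on the table. Origin on the table surface; the board spans x -135 to +185 mm, y -220 to +220 mm; +x points away from the robot, z up
- fence (a point): Middle of the foot of the fence's near face, on the board's top, at x +80 mm in the stand's frame. The wooden fence is 22 mm high, 16 mm thick and runs 420 mm along the stand's y. Behind it, at x +155, y +140 mm in the stand's frame, stands a steel column 20 mm thick and 350 mm tall; from it an arm at height 225 to 265 mm runs straight to the rotary tool
- bit: Chuck (12 mm thick) and drill bit (5 mm thick, pointing down), fixed to the stand; origin at the bit's tip, x +40, y 0 mm in the stand's frame. Above it on the same axis the grey rotary tool: 20 mm thick at height 88 mm over the table, 36 mm at 150 mm, 46 mm from 170 to 320 mm
- bit_tip (a point): Tip of the drill bit, 40 mm above the table: 22 mm above the board and 10 mm above the tile's top
- tile: Loose terracotta tile 100 mm (x) by 150 mm (y), 12 mm thick, about 0.34 kg, lying on the board; origin at the centre of its underside; +x is the side to go against the fence (it starts within about 12 degrees of the right way round)
- mark (a point): Centre of the pencilled cross (26 mm strokes) on the tile's top, at x +10, y -20 mm in the tile's frame, 40 mm from the edge that goes against the fence
- guard (a joint): Hinge of the chip guard at the front of the board: 0 = lying flat towards the robot, 1.571 = upright, up to 2.2 = leaning over the board. Stiff: it stays where it is left. The guard is a clear panel in an aluminium frame, 200 mm wide (along the stand's y), 80 mm from hinge to free edge, 8 mm thick
- guard_hinge (a point): Middle of the guard's hinge axis (along the stand's y), 26 mm above the table, at x -120 mm, y 0 in the stand's frame
- guard_edge (a point): Middle of the guard's free edge, 80 mm from the hinge axis
- chuck_key: Loose steel T-shaped key, 55 by 50 mm, 10 mm high, lying on the board's near right corner; bystander; origin at its underside
- brush_jar: Loose white jar, 74 mm across and 100 mm tall, with brushes up to 225 mm tall, beside the board on the right; bystander; origin at its underside
- clay_block: Loose brown block of clay, 75 by 65 by 70 mm, beside the board on the left; bystander; origin at its underside
- plain_tile: Loose square terracotta tile without a cross, 100 by 100 by 12 mm, on the table; bystander; origin at its underside
Things that resemble listed ones, but are neither listed nor needed, are in the scene too. What is shaped like the tile but pink is not meant.

How it is judged:
On the way, in this order (a step that is already met when the one before it is completed fails the run):
1. the tile lies along the fence with its cross under the bit's tip, and the fingers are off it (horizontal distance between mark and bit_tip below 0.005 m and angle between the x axis of tile and the x axis of stand, either way round below 0.05 rad and contact force between the fingers and tile below 0.2 N), for 0.2 s.
2. the guard stands upright (value of joint guard between 1.45 and 1.69 rad), for 0.2 s.
At the end, for the whole second after the job is handed in: The tile lies flat and still on the board, square to the fence within 3 degrees, the cross within 5 mm (horizontally) of the bit's tip, and the guard stands within 7 degrees of upright (all of step 2 and horizontal distance between mark and bit_tip below 0.005 m and angle between the x axis of tile and the x axis of stand, either way round below 0.05 rad and z of tile in the frame of stand below 0.021 m and linear speed of tile below 0.01 m/s); the robot touches nothing.
It fails at once if the tile is lifted (more than 12 mm off the board) (z of tile in the frame of stand above 0.03 m).
It fails at once if the drill bit or chuck is knocked (over 3 N) (contact force between bit and anything else above 3 N).
It fails at once if another loose thing is moved more than 30 mm (distance of any of chuck_key, brush_jar, clay_block, plain_tile from where it was at the start of the episode above 0.03 m).
It also fails if it takes over 64 s, if anything falls off the work surface, if the arm or the gripper's body presses on something with over 40 N, if the wrist force passes 120 N, or if a joint passes its speed limit or range.

## Working session

There is one attempt and no reset: what is moved stays moved. The work goes in short steps, Python scripts to look and compute and a tool call to move; the robot and the scene stay as the last step left them, time stands still between calls to the robot, and variables do not carry over. Pictures are saved under pics/ and viewed, at most 10 in all, crops included, and the job is handed in when it is done.

Besides the shell and the picture viewer there is one more tool, called after "Call:" by a JSON object that holds its "op" and its "data", one argument or row to a line. send_rows: Moves the arm, as the interface text tells. Shift numbers are shares of 400 mm and turn numbers shares of pi rad, none past 1 either way. Its arguments: {"type":"object","properties":{"increments":{"type":"array"},"squeeze":{"type":"number"}},"required":["increments"]}

```bash
mkdir -p pics; ls
cat > h.py <<'E'
import numpy as np, cv2
from plant import robot
def cam2world(im,p,st=None):
    p=np.array(p)
    if 'hand_eye' in im:
        q=(np.array(im['hand_eye'])@np.r_[p,1])[:3]
        return np.array(st['ee_rot'])@q+np.array(st['tool_pos'])
    R=cv2.Rodrigues(np.array(im['rvec'],float))[0]
    return R.T@(p-np.array(im['tvec']).ravel())
def proj(im,P):
    return cv2.projectPoints(np.array(P,float).reshape(-1,3),np.array(im['rvec'],float),np.array(im['tvec'],float),np.array(im['camera_matrix']),None)[0].reshape(-1,2)
def unproj(im,uv,z,st=None):
    K=np.array(im['camera_matrix']); out=[]
    for u in np.reshape(uv,(-1,2)):
        d=np.linalg.inv(K)@np.r_[u,1]
        o=cam2world(im,[0,0,0],st); w=cam2world(im,d,st)-o
        out.append(o+w*(z-o[2])/w[2])
    return np.array(out)
E
python3 - <<'E'
from h import *
np.set_printoptions(precision=4,suppress=True)
st=robot.state(); print(st['tool_pos'],st['ee_rot'],st['width'])
for c in ['top','scene']:
    im=robot.get_image(c); cv2.imwrite(f'pics/{c}0.png',im['pixels'])
    for n in ['stand','tile','mark','bit_tip','fence','guard_hinge','guard_edge','chuck_key','brush_jar','clay_block','plain_tile']:
        for d in robot.pinpoint(c,n)[:3]: print(c,n,round(d['conf'],2),cam2world(im,d['point']))
E
```

```text
pics
[ 0.1817 -0.6495  0.2303] [[ 0.963   0.2694 -0.0007]
 [ 0.2694 -0.963   0.0018]
 [-0.0002 -0.0019 -1.    ]] 1.0016436029477453
top stand 0.71 [0.6309 0.0475 0.003 ]
top stand 0.58 [0.6263 0.0449 0.0153]
top tile 0.85 [ 0.334  -0.1525 -0.0031]
top tile 0.77 [0.3564 0.3123 0.0033]
top tile 0.65 [0.6295 0.045  0.0187]
top mark 0.98 [0.341  0.333  0.0147]
top mark 0.97 [0.6408 0.0353 0.0305]
top mark 0.94 [ 0.3498 -0.1656  0.0141]
top bit_tip 0.55 [0.6311 0.0454 0.017 ]
top fence 0.92 [0.7111 0.0385 0.0251]
top fence 0.37 [0.5098 0.0532 0.0233]
top guard_hinge 0.93 [0.5084 0.0559 0.0244]
top guard_edge 0.97 [0.453  0.0632 0.0817]
top chuck_key 0.56 [ 0.5187 -0.1157  0.0168]
top brush_jar 0.67 [ 0.5457 -0.2548  0.0023]
top clay_block 0.78 [0.7103 0.3804 0.0019]
top clay_block 0.39 [0.4529 0.0608 0.0869]
top plain_tile 0.71 [ 0.2666 -0.3904  0.0015]
top plain_tile 0.34 [0.627  0.0443 0.0165]
scene stand 0.69 [ 0.6319  0.0413 -0.0009]
scene tile 0.78 [ 0.3293 -0.1528 -0.0002]
scene tile 0.61 [0.3542 0.3167 0.0021]
scene tile 0.56 [0.6259 0.0542 0.0199]
scene mark 0.64 [ 0.3543 -0.1586  0.0105]
scene mark 0.62 [0.6439 0.0379 0.0322]
scene mark 0.6 [0.3398 0.3268 0.0132]
scene bit_tip 0.52 [ 0.5394 -0.2493 -0.003 ]
scene bit_tip 0.45 [0.7054 0.0423 0.0162]
scene bit_tip 0.43 [0.6682 0.0382 0.0411]
scene fence 0.83 [0.7036 0.039  0.0179]
scene guard_edge 0.98 [0.451  0.0583 0.0836]
scene guard_edge 0.41 [ 0.2644 -0.3979  0.0003]
scene chuck_key 0.6 [ 0.5201 -0.1125  0.0135]
scene brush_jar 0.71 [ 0.5366 -0.2533  0.0004]
scene clay_block 0.92 [ 0.7093  0.3745 -0.001 ]
scene plain_tile 0.79 [ 0.2608 -0.3971 -0.0009]
```

View pics/top0.png

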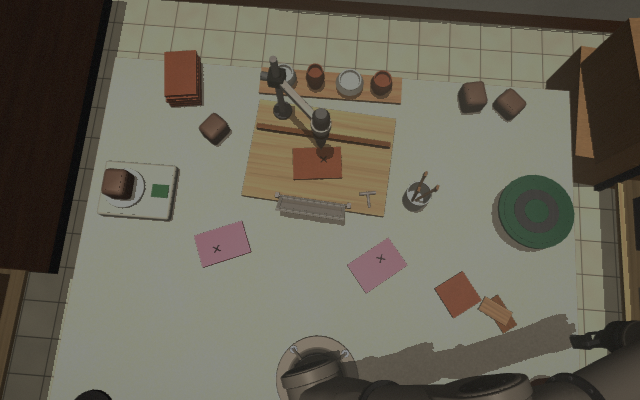

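View pics/scene0.png

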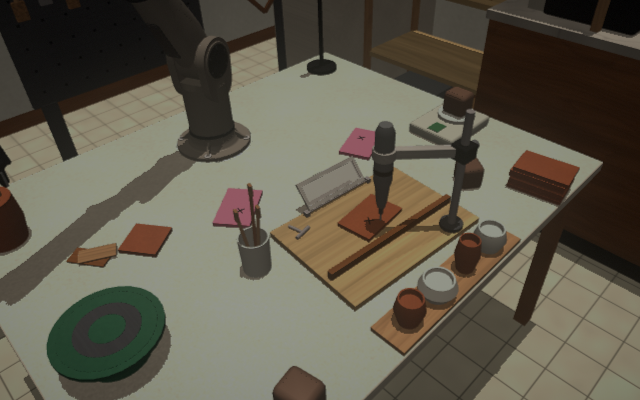

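The top view shows the board (corners about 258,100 / 396,118 / 385,214 / 243,195) turned clockwise. The fence runs from (258,127) to (389,146), and the cross is near (322,158). The guard is half up at (313,208), and the pink decoys lie off the board.

```bash
cat >> h.py <<'E'
def quad(m):
    c=max(cv2.findContours(m.astype(np.uint8),cv2.RETR_EXTERNAL,cv2.CHAIN_APPROX_NONE)[0],key=cv2.contourArea)
    return cv2.minAreaRect(c), c
def togo(st,P,yaw=None):
    R=np.array(st['ee_rot']); d=R.T@(np.array(P)-st['tool_pos'])/0.4
    t=None if yaw is None else -((yaw-np.arctan2(R[1,0],R[0,0])+np.pi)%(2*np.pi)-np.pi)/np.pi
    return d,t
E
python3 - <<'E'
from h import *
np.set_printoptions(precision=4,suppress=True)
im=robot.get_image('top')
for n,z in [('stand',.018),('fence',.04),('tile',.03),('guard',.02)]:
    for d in robot.regions_of('top',n)[:4]:
        r,c=quad(d['region']); P=unproj(im,cv2.boxPoints(r),z)
        print(n,round(d['conf'],2),P[:,:2].round(4).tolist())
        e=P[1]-P[0]; print('  yaw edges',np.degrees(np.arctan2(e[1],e[0])))
w=robot.get_image('wrist'); print(w['hand_eye'],w['camera_matrix'])
st=robot.state()
print(togo(st,[.48,.07,.40],np.radians(-8)))
E
```

```text
stand 0.94 [[0.481, 0.2748], [0.9855, 0.2541], [0.9411, -0.2123], [0.4445, -0.159]]
  yaw edges -2.351045005446621
fence 0.6 [[0.4759, 0.2715], [0.9741, 0.2526], [0.9317, -0.2079], [0.4412, -0.1566]]
  yaw edges -2.1740509858642154
fence 0.33 [[0.4654, 0.1584], [0.5176, 0.1558], [0.5021, -0.0458], [0.4503, -0.0416]]
  yaw edges -2.890081049424911
tile 0.87 [[0.3232, -0.0611], [0.4144, -0.1781], [0.3337, -0.2386], [0.2447, -0.1224]]
  yaw edges -52.050054958289486
tile 0.6 [[0.3712, 0.4011], [0.4298, 0.2605], [0.3379, 0.22], [0.2808, 0.3588]]
  yaw edges -67.3743046342788
tile 0.55 [[0.675, 0.1316], [0.6875, -0.0201], [0.5816, -0.0277], [0.5694, 0.1216]]
  yaw edges -85.31329754796651
guard 0.55 [[0.4673, 0.1659], [0.5226, 0.1645], [0.5117, -0.0467], [0.4567, -0.0436]]
  yaw edges -1.4529156866573005
[[ 0.0002 -0.9497 -0.3131  0.0798]
 [ 1.      0.0002  0.0001  0.0002]
 [-0.     -0.3131  0.9497 -0.1425]
 [ 0.      0.      0.      1.    ]] [[286.6455   0.     318.2018]
 [  0.     286.6455 201.6188]
 [  0.       0.       1.    ]]
(array([ 1.2027, -1.5328, -0.4218]), np.float64(0.1312581937340532))
```

Call:
{"op": "send_rows", "data": {
  "increments": [1,0.56,-0.62,-0.17,-0.45,1,0.56,-0.62,-0.17,-0.45,1,0.56,-0.62,-0.17,-0.45,1,0.56,-0.62,-0.17,-0.45,1,0.56,-0.62,-0.17,-0.45,1,0.56,-0.62,-0.17,-0.45,1,0.56,-0.62,-0.17,-0.45,1,0.56,-0.62,-0.17,-0.45,1,0.56,-0.62,-0.17,-0.45]
}}

```text
t: 2.62
tool_pos: [0.3308, -0.3509, 0.2995]
ee_rot: [[-0.114, 0.993, 0.0], [0.993, 0.114, -0.0], [-0.0, 0.0, -1.0]]
ft_force: [0.4, -0.0, -0.5]
width: 1.007
grasp_force: 0.0
```

Run:
```python
from h import *
st=robot.state(); print(st['t'],st['tool_pos'],st['joint_pos'])
print(togo(st,[.46,-.05,.27],np.radians(176)))
```

```text
2.625 [ 0.33075864 -0.35088155  0.299483  ] [ 0.99561068  0.11231403 -0.33491551  1.89690682  0.04068049  1.13850111
  0.76024807]
(array([0.71033404, 0.40700615, 0.07355832]), np.float64(-0.4412890211467993))
```

Call:
{"op": "send_rows", "data": {
  "increments": [1,0.71,0.41,0.07,-0.44,1,0.71,0.41,0.07,-0.44,1,0.71,0.41,0.07,-0.44,1,0.71,0.41,0.07,-0.44,1,0.71,0.41,0.07,-0.44,1,0.71,0.41,0.07,-0.44,1,0.71,0.41,0.07,-0.44,1,0.71,0.41,0.07,-0.44,1,0.71,0.41,0.07,-0.44,1,0.71,0.41,0.07,-0.44]
}}

```text
t: 3.88
tool_pos: [0.4609, -0.05, 0.2713]
ee_rot: [[-0.997, 0.076, 0.0], [0.076, 0.997, -0.0], [-0.0, -0.0, -1.0]]
ft_force: [-0.6, -0.6, 0.1]
width: 1.002
grasp_force: 0.0
```

```bash
cat > look.py <<'E'
from h import *
import sys
np.set_printoptions(precision=4,suppress=True)
st=robot.state(); im=robot.get_image('wrist'); cv2.imwrite('pics/%s.png'%sys.argv[1],im['pixels'])
print(st['t'],st['tool_pos'])
for n in ['stand','tile','mark','bit_tip','fence','guard_hinge','guard_edge']:
    for d in robot.pinpoint('wrist',n)[:2]: print(n,round(d['conf'],2),cam2world(im,d['point'],st))
for d in robot.regions_of('wrist','tile')[:2]:
    r,c=quad(d['region']); W=unproj(im,c.reshape(-1,2),.030,st)[:,:2].astype(np.float32)
    R=cv2.minAreaRect(W); print('tile rect',round(d['conf'],2),R, cv2.boxPoints(R).round(4).tolist())
E
python3 look.py w1
```

```text
3.875 [ 0.4609 -0.05    0.2713]
tile 0.8 [0.632  0.0512 0.0128]
tile 0.75 [ 0.3575  0.3147 -0.0021]
mark 0.81 [0.3398 0.3302 0.0108]
mark 0.69 [0.6385 0.0312 0.0272]
bit_tip 0.4 [0.672  0.0445 0.0391]
fence 0.63 [0.7081 0.0391 0.019 ]
guard_hinge 0.83 [0.5077 0.0568 0.0293]
guard_edge 0.55 [0.4531 0.0587 0.0852]
guard_edge 0.47 [ 0.5181 -0.114   0.0156]
tile rect 0.86 ((0.6246255040168762, 0.04939378798007965), (0.10534315556287766, 0.15187042951583862), 6.367358684539795) [[0.5638999938964844, 0.11900000274181366], [0.5806999802589417, -0.03189999982714653], [0.6854000091552734, -0.02019999921321869], [0.6686000227928162, 0.1307000070810318]]
tile rect 0.78 ((0.33453691005706787, -0.14662888646125793), (0.09779753535985947, 0.14321905374526978), 37.889923095703125) [[0.25200000405311584, -0.1200999990105629], [0.3398999869823456, -0.23319999873638153], [0.4171000123023987, -0.17309999465942383], [0.32910001277923584, -0.060100000351667404]]
```

View pics/w1.png

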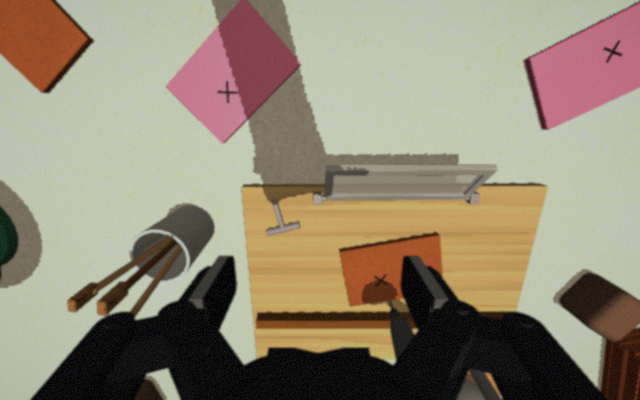

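The wrist view shows the board's near edge along row 185 (columns 245–546), the tile at about (390,268), and its cross at (380,281). The fence's near face is along row 315 and the guard is at (405,180). Next I measure lines.

```bash
cat > lines.py <<'E'
from h import *
import sys
np.set_printoptions(precision=4,suppress=True)
st=robot.state(); im=robot.get_image('wrist'); px=im['pixels']; g=px.astype(int)
def edge(cols,r0,r1,sign,z):
    pts=[]
    for c in cols:
        s=cv2.GaussianBlur(px[:,c-1:c+2].mean(1).astype(np.float32),(1,3),0).mean(1)
        d=sign*np.diff(s)[r0:r1]; k=int(d.argmax()); 
        off=0
        if 0<k<len(d)-1:
            a,b,e=d[k-1:k+2]; off=0.5*(a-e)/(a-2*b+e+1e-9)
        pts.append((c,r0+k+off+.5))
    W=unproj(im,pts,z,st)[:,:2].astype(np.float32)
    v=cv2.fitLine(W,cv2.DIST_HUBER,0,.001,.001).ravel()
    v=v if v[1]>0 else v*np.r_[-1,-1,1,1]
    print('line p',v[2:],'dir yaw',np.degrees(np.arctan2(-v[0],v[1])),'res',np.std((W-v[2:])@np.r_[-v[1],v[0]]))
    return v
if __name__=='__main__':
    edge(list(range(262,318,4))+list(range(500,540,4)),175,200,-1,.018)
    edge(list(range(262,340,4))+list(range(480,510,4)),303,323,-1,.018)
    cv2.imwrite('pics/c1.png',cv2.resize(px[170:340,230:560],None,fx=2.4,fy=2.4,interpolation=cv2.INTER_CUBIC))
E
python3 lines.py
```

```text
line p [0.4909 0.0677] dir yaw -4.0539193 res 0.00013108281
line p [0.7094 0.0463] dir yaw -4.0368304 res 0.0005809916
```

View pics/c1.png

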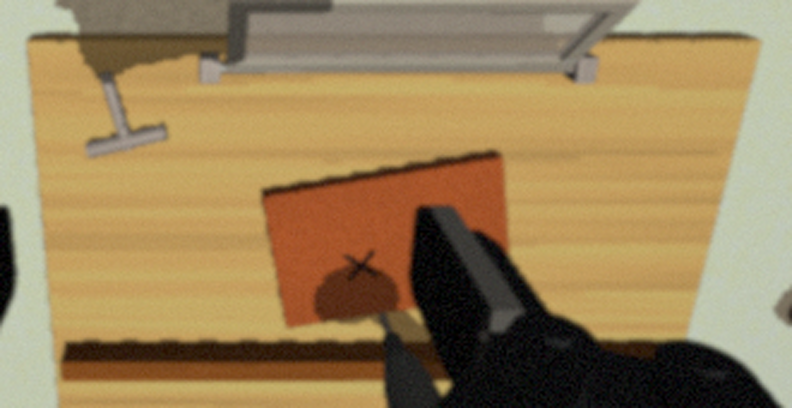

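Run:
```python
from h import *
np.set_printoptions(precision=4,suppress=True)
st=robot.state(); im=robot.get_image('wrist'); px=im['pixels'].astype(np.float32)
a=np.radians(-4.04); ex=np.array([np.cos(a),np.sin(a)]); ey=np.array([-ex[1],ex[0]])
b=px[:,:,0]  # blue: table high, board low
for lo,hi,s in [(236,265,-1),(505,555,1)]:
    pts=[]
    for r in range(205,275,4):
        l=cv2.GaussianBlur(b[r-1:r+2].mean(0)[None],(3,1),0)[0]; d=s*np.diff(l)[lo:hi]; pts.append((lo+d.argmax()+.5,r))
    W=unproj(im,pts,.018,st)[:,:2]; q=W@ey; print('side along ey',np.median(q),q.std(), np.polyfit(W@ex,q,1))
fx=np.array([.7094,.0463])@ex; print('fence along ex',fx)
print('bit pix ->',unproj(im,[(388.8,302.5)],.04,st)[0], 'cross',unproj(im,[(230+362/2.4,170+265/2.4)],.03,st)[0])
```

```text
side along ey -0.12904930888796876 0.00046043794448848705 [ 0.0006 -0.1294]
side along ey 0.3089453027368494 0.0006680653829452686 [-0.0158  0.3175]
fence along ex 0.7043752488812798
bit pix -> [0.6745 0.0437 0.04  ] cross [0.6407 0.0337 0.03  ]
```

```bash
cat >> h.py <<'E'
a=np.radians(-4.04); EX=np.array([np.cos(a),np.sin(a)]); EY=np.array([-EX[1],EX[0]])
S=.6244*EX+.0900*EY
def go(pts):
    st=robot.state(); print(round(st['t'],2),'stand xy mm',((np.array(st['tool_pos'])[:2]-S)@np.c_[EX,EY]*1e3).round(1),'z',st['tool_pos'][2].round(4),'F',np.round(st['ft_force'],1))
    for x,y,z in pts:
        d,t=togo(st,[*(S+x*EX/1e3+y*EY/1e3),z/1e3],a+np.pi); print((x,y,z),d.round(4),round(float(t),4))
E
python3 -c "
from h import *
go([(-84,20,150),(-84,20,60),(-84,20,9),(-60,20,9),(-46,20,9)])"
```

```text
4.42 stand xy mm [-161.1 -107.2] z 0.2713 F [-0.1  0.8 -0.2]
(-84, 20, 150) [-0.1921  0.3185  0.3033] -0.0008
(-84, 20, 60) [-0.192   0.3185  0.5283] -0.0008
(-84, 20, 9) [-0.192   0.3185  0.6558] -0.0008
(-60, 20, 9) [-0.252   0.3187  0.6558] -0.0008
(-46, 20, 9) [-0.287   0.3188  0.6558] -0.0008
```

Call:
{"op": "send_rows", "data": {
  "increments": [1,-0.192,0.319,0.2,0,1,-0.192,0.319,0.3,0,1,-0.192,0.319,0.3,0,1,-0.192,0.319,0.45,0,1,-0.192,0.319,0.56,0,1,-0.192,0.319,0.62,0,1,-0.192,0.319,0.64,0,1,-0.192,0.319,0.655,0,1,-0.192,0.319,0.655,0,1,-0.192,0.319,0.655,0]
}}

```text
t: 5.68
tool_pos: [0.5475, 0.0718, 0.0103]
ee_rot: [[-0.997, 0.073, 0.002], [0.073, 0.997, 0.0], [-0.002, 0.0, -1.0]]
ft_force: [0.5, 0.5, 0.1]
width: 1.001
grasp_force: 0.0
```

```bash
python3 -c "
from h import *
go([(-84,20,9),(-60,20,9),(-46,20,9)])"
```

```text
5.67 stand xy mm [-83.3  20.2] z 0.0103 F [0.5 0.5 0.1]
(-84, 20, 9) [ 0.0017 -0.0006  0.0032] -0.0008
(-60, 20, 9) [-0.0583 -0.0005  0.0033] -0.0008
(-46, 20, 9) [-0.0933 -0.0004  0.0034] -0.0008
```

Call:
{"op": "send_rows", "data": {
  "increments": [1,-0.015,0,0.003,0,1,-0.027,0,0.003,0,1,-0.039,0,0.003,0,1,-0.051,0,0.003,0,1,-0.063,0,0.003,0,1,-0.075,0,0.003,0,1,-0.085,0,0.003,0,1,-0.093,0,0.003,0,1,-0.093,0,0.003,0,1,-0.093,0,0.003,0]
}}

```text
t: 6.92
tool_pos: [0.5844, 0.0685, 0.0082]
ee_rot: [[-0.997, 0.074, 0.001], [0.074, 0.997, -0.001], [-0.001, -0.0, -1.0]]
ft_force: [-0.2, -0.7, -0.8]
width: 1.003
grasp_force: 0.0
```

```bash
python3 look.py w2; python3 -c "
from h import *
go([(-75,20,60),(-46,20,9)])"
```

```text
6.925 [0.5844 0.0685 0.0082]
tile 0.92 [0.6486 0.0415 0.0129]
guard_hinge 0.58 [0.5092 0.0591 0.0298]
7.38 stand xy mm [-46.8  20. ] z 0.0081 F [ 0.3  0.8 -0.5]
(-75, 20, 60) [ 0.0705 -0.0002 -0.1297] -0.0008
(-46, 20, 9) [-0.002  -0.     -0.0022] -0.0008
```

View pics/w2.png

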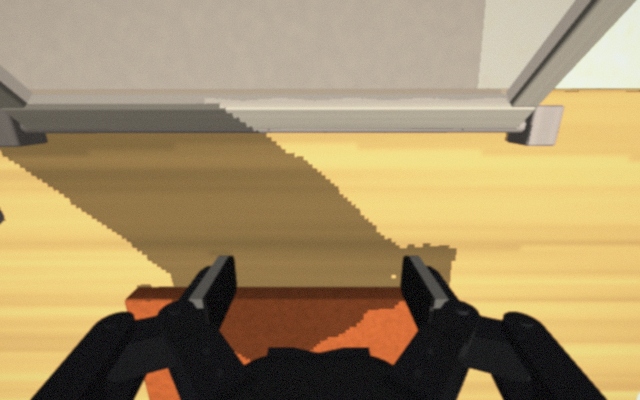

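The tile is now square on both fingers. Its near edge runs along row 298 and its -y near corner is at (127,300).

Run:
```python
from h import *
st=robot.state(); im=robot.get_image('wrist')
W=unproj(im,[(127,301),(300,299),(385,303)],.03,st)[:,:2]
print(((W-S)@np.c_[EX,EY]*1e3).round(1))
go([(-65,20,10),(-65,20,90),(5,-130,90),(5,-130,22),(5,-90,22)])
```

```text
[[-35.5 -75.8]
 [-36.6  10.6]
 [-34.1  53.1]]
7.42 stand xy mm [-46.8  20.1] z 0.0081 F [ 0.2 -0.1 -0.8]
(-65, 20, 10) [ 0.0454 -0.0003 -0.0047] -0.0007
(-65, 20, 90) [ 0.0454 -0.0003 -0.2047] -0.0007
(5, -130, 90) [-0.1305 -0.3749 -0.2046] -0.0007
(5, -130, 22) [-0.1304 -0.3749 -0.0346] -0.0007
(5, -90, 22) [-0.1302 -0.2749 -0.0347] -0.0007
```

Call:
{"op": "send_rows", "data": {
  "increments": [1,0.045,0,-0.01,0,1,0.045,0,-0.1,0,0.5,0.045,0,-0.2,0,0,-0.03,-0.1,-0.2,0,0,-0.09,-0.2,-0.2,0,0,-0.14,-0.3,-0.2,0,0,-0.152,-0.375,-0.2,0,0,-0.152,-0.375,-0.1,0,0,-0.152,-0.375,-0.05,0,0,-0.152,-0.375,-0.034,0,0,-0.152,-0.375,-0.034,0]
}}

```text
t: 8.8
tool_pos: [0.6338, -0.084, 0.0219]
ee_rot: [[-0.997, 0.072, 0.0], [0.072, 0.997, 0.0], [-0.0, 0.0, -1.0]]
ft_force: [0.3, 0.3, 0.1]
width: 0.001
grasp_force: 0.0
```

Run:
```python
from h import *
st=robot.state(); im=robot.get_image('wrist'); cv2.imwrite('pics/w3.png',im['pixels'])
go([(14,-95,22),(14,-90,22),(14,-85,22),(14,-80,22),(14,-74,22)])
```

```text
8.85 stand xy mm [  14.2 -129.2] z 0.0225 F [-0.2  0.3  0.6]
(14, -95, 22) [0.0007 0.0855 0.0014] -0.0004
(14, -90, 22) [0.0007 0.098  0.0014] -0.0004
(14, -85, 22) [0.0007 0.1105 0.0014] -0.0004
(14, -80, 22) [0.0007 0.123  0.0014] -0.0004
(14, -74, 22) [0.0007 0.138  0.0014] -0.0004
```

View pics/w3.png

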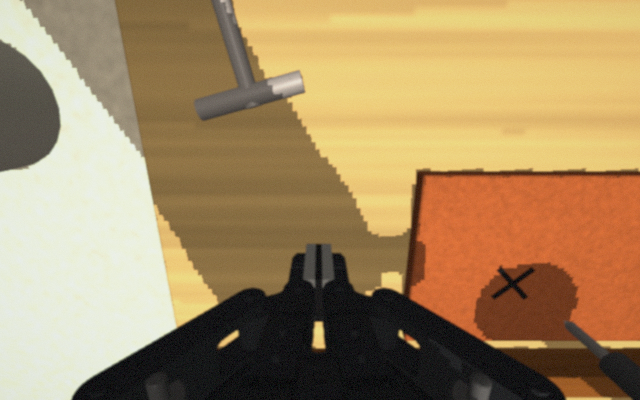

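Close view: cross centre at (513,282), bit tip about (570,325), tile corner at (419,172). The shut fingertips span about 305–332.

Run:
```python
from h import *
st=robot.state(); im=robot.get_image('wrist')
f=lambda uv,z:print(((unproj(im,uv,z,st)[:,:2]-S)@np.c_[EX,EY]*1e3).round(1).tolist())
f([(513,282),(420,173),(630,174)],.03); f([(569,324)],.04); f([(560,348),(630,349)],.018);f([(146,165),(160,230)],.018)
```

```text
[[24.4, -23.4], [-36.2, -80.7], [-35.6, 20.1]]
[[43.7, 4.1]]
[[82.0, 26.9], [82.8, 72.5]]
[[-37.9, -218.6], [-1.3, -217.7]]
```

Call:
{"op": "send_rows", "data": {
  "increments": [0,0,0.05,0.001,0,0,0,0.08,0.001,0,0,0,0.092,0.001,0,0,0,0.104,0.001,0,0,0,0.116,0.001,0,0,0,0.126,0.001,0,0,0,0.136,0.001,0,0,0,0.145,0.001,0,0,0,0.148,0.001,0,0,0,0.148,0.001,0,0,0,0.1,0.001,0,0,0,0,0.001,0]
}}

```text
t: 10.4
tool_pos: [0.6336, -0.0834, 0.0213]
ee_rot: [[-0.998, 0.069, 0.0], [0.069, 0.998, 0.002], [-0.0, 0.002, -1.0]]
ft_force: [0.5, -0.5, -0.5]
width: 0.006
grasp_force: 0.0
```

```bash
cat > cross.py <<'E'
from h import *
import sys
st=robot.state(); im=robot.get_image('wrist'); px=im['pixels']; cv2.imwrite('pics/%s.png'%sys.argv[1],px)
sf=lambda uv,z:((unproj(im,uv,z,st)[:,:2]-S)@np.c_[EX,EY]*1e3).round(1)
hsv=cv2.cvtColor(px,cv2.COLOR_BGR2HSV)
m=((hsv[...,0]<14)&(hsv[...,1]>120)&(hsv[...,2]>45)).astype(np.uint8)
m=cv2.morphologyEx(m,cv2.MORPH_CLOSE,np.ones((9,9)))
c=max(cv2.findContours(m,cv2.RETR_EXTERNAL,cv2.CHAIN_APPROX_NONE)[0],key=cv2.contourArea)
q=cv2.approxPolyDP(c,8,True).reshape(-1,2); print('tile poly',q.tolist(),sf(q,.03).tolist())
for n in ['mark','bit_tip']:
    for d in robot.pinpoint('wrist',n)[:2]:
        p=np.array(d['point']); uv=(np.array(im['camera_matrix'])@p/p[2])[:2]
        print(n,round(d['conf'],2),uv.round(1),sf(uv,.03 if n=='mark' else .04))
go([])
E
python3 cross.py w4
```

```text
tile poly [[451, 174], [431, 310], [485, 343], [510, 341], [502, 351], [563, 399], [627, 399], [577, 349], [577, 336], [639, 368], [639, 175]] [[-36.8, -65.8], [40.9, -65.7], [64.1, -31.2], [62.6, -16.8], [70.0, -20.0], [108.6, 26.5], [108.6, 67.1], [68.5, 24.1], [59.0, 21.4], [83.1, 65.9], [-36.4, 24.1]]
mark 0.61 [538.8 281.9] [[22.6 -9.6]]
bit_tip 0.61 [563.8 324.2] [[41.9  0.9]]
10.55 stand xy mm [  13.1 -134.5] z 0.0205 F [-0.2 -0.4  0.3]
```

View pics/w4.png

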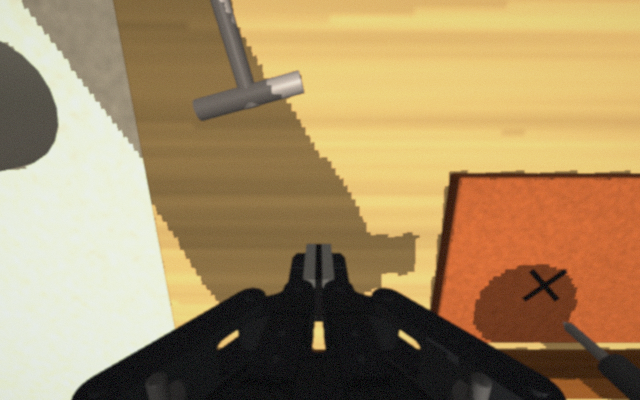

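The cross is now at (545,285) and the bit tip at (569,324), so about 12 mm of lateral travel remains. The next push uses the back of the open finger, which keeps the gripper body clear of the drill.

Call:
{"op": "send_rows", "data": {
  "increments": [1,0,0,0,0,1,0,0,0,0,1,0,0,0.015,0,1,0,0,0.03,0,1,0,0,0.03,0,1,0,0,0.03,0]
}}

```text
t: 11.3
tool_pos: [0.6333, -0.085, 0.009]
ee_rot: [[-0.997, 0.073, -0.001], [0.073, 0.997, -0.0], [0.001, -0.0, -1.0]]
ft_force: [-0.5, -0.6, 0.7]
width: 1.0
grasp_force: 0.0
```

Run:
```python
from h import *
go([(14,-120,9),(14,-109,9),(14,-135,9)])
```

```text
11.3 stand xy mm [  13.3 -130.2] z 0.009 F [-0.5 -0.6  0.7]
(14, -120, 9) [-0.0016  0.0254 -0.0001] -0.0007
(14, -109, 9) [-0.0016  0.0529 -0.0001] -0.0007
(14, -135, 9) [-0.0017 -0.0121 -0.0001] -0.0007
```

Call:
{"op": "send_rows", "data": {
  "increments": [1,-0.002,0.015,0,0,1,-0.002,0.025,0,0,1,-0.002,0.035,0,0,1,-0.002,0.045,0,0,1,-0.002,0.053,0,0,1,-0.002,0.053,0,0,1,-0.002,0,0,0,1,-0.002,0,0,0,1,-0.002,0,0,0]
}}

```text
t: 12.42
tool_pos: [0.6343, -0.0852, 0.0093]
ee_rot: [[-0.997, 0.074, 0.0], [0.074, 0.997, 0.001], [0.0, 0.001, -1.0]]
ft_force: [0.3, 0.4, 0.4]
width: 1.001
grasp_force: 0.0
```

```bash
python3 cross.py w5
```

```text
tile poly [[482, 177], [459, 299], [487, 318], [533, 317], [606, 399], [639, 399], [601, 363], [610, 349], [639, 372], [639, 176]] [[-37.0, -59.3], [25.7, -60.0], [37.3, -43.8], [36.7, -20.3], [94.0, 34.8], [94.1, 53.8], [67.3, 23.9], [57.6, 25.8], [73.8, 46.9], [-37.3, 8.7]]
mark 0.57 [582.8 290.4] [[20.8  0.8]]
bit_tip 0.69 [585. 343.] [[43.8 -0.4]]
12.57 stand xy mm [  14.4 -129.3] z 0.0093 F [ 0.8 -1.1 -0.8]
```

View pics/w5.png

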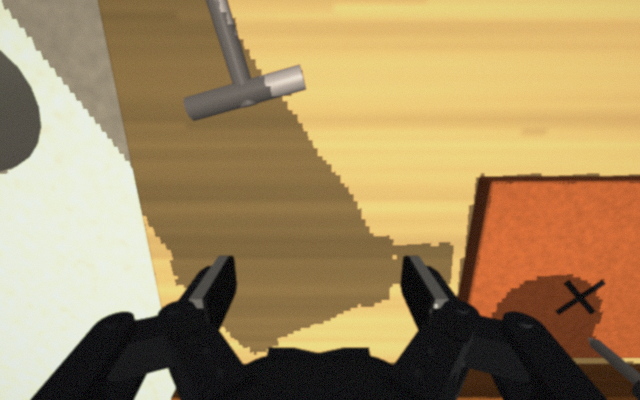

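Run:
```python
from h import *
st=robot.state(); im=robot.get_image('wrist')
f=lambda uv,z:print(((unproj(im,uv,z,st)[:,:2]-S)@np.c_[EX,EY]*1e3).round(1).tolist())
f([(581,297),(481,178),(630,178)],.03); f([(592,340),(589,338)],.04); f([(560,366),(630,365)],.018);f([(128,150),(143,220)],.018)
go([(-70,-140,9),(-70,-140,80),(-75,50,80),(-75,50,9),(-31,50,9)])
```

```text
[[24.6, 2.1], [-36.6, -58.7], [-36.5, 6.1]]
[[41.9, 3.6], [40.7, 1.8]]
[[82.6, 16.3], [81.9, 58.3]]
[[-47.3, -217.8], [-12.4, -217.5]]
12.62 stand xy mm [  14.4 -129.3] z 0.0094 F [-0.7 -0.4 -0.2]
(-70, -140, 9) [ 0.211  -0.027   0.0009] -0.0005
(-70, -140, 80) [ 0.211  -0.0269 -0.1766] -0.0005
(-75, 50, 80) [ 0.2242  0.4481 -0.1764] -0.0005
(-75, 50, 9) [0.2243 0.448  0.0011] -0.0005
(-31, 50, 9) [0.1143 0.4481 0.0011] -0.0005
```

Call:
{"op": "send_rows", "data": {
  "increments": [1,0,-0.015,-0.1,0,1,0.05,-0.015,-0.177,0,1,0.15,0.1,-0.177,0,1,0.224,0.23,-0.177,0,1,0.224,0.36,-0.177,0,1,0.224,0.435,-0.177,0,1,0.224,0.435,-0.1,0,1,0.224,0.435,-0.03,0,1,0.224,0.435,0.001,0,1,0.224,0.435,0.001,0]
}}

```text
t: 13.88
tool_pos: [0.5573, 0.0953, 0.0085]
ee_rot: [[-0.997, 0.072, -0.001], [0.072, 0.997, -0.0], [0.001, -0.0, -1.0]]
ft_force: [-0.5, -1.2, 0.1]
width: 0.996
grasp_force: 0.0
```

Run:
```python
from h import *
go([(-75,45,9),(-50,45,9),(-34,45,9),(-31,45,9),(-28,45,9)])
```

```text
13.88 stand xy mm [-75.2  44.3] z 0.0085 F [-0.5 -1.2  0.1]
(-75, 45, 9) [-0.0006  0.0018 -0.0012] -0.0006
(-50, 45, 9) [-0.0631  0.0019 -0.0013] -0.0006
(-34, 45, 9) [-0.1031  0.002  -0.0013] -0.0006
(-31, 45, 9) [-0.1106  0.002  -0.0014] -0.0006
(-28, 45, 9) [-0.1181  0.002  -0.0014] -0.0006
```

Call:
{"op": "send_rows", "data": {
  "increments": [1,-0.03,0,-0.001,0,1,-0.055,0,-0.001,0,1,-0.065,0,-0.001,0,1,-0.075,0,-0.001,0,1,-0.085,0,-0.001,0,1,-0.095,0,-0.001,0,1,-0.104,0,-0.001,0,1,-0.11,0,-0.001,0,1,-0.11,0,-0.001,0]
}}

```text
t: 15.0
tool_pos: [0.6, 0.0921, 0.0091]
ee_rot: [[-0.997, 0.072, -0.003], [0.072, 0.997, -0.001], [0.003, -0.001, -1.0]]
ft_force: [-5.6, 0.2, 3.7]
width: 0.998
grasp_force: 2.7
```

Call:
{"op": "send_rows", "data": {
  "increments": [1,-0.005,0,0,0,1,-0.005,0,0,0]
}}

```text
t: 15.25
tool_pos: [0.6022, 0.0919, 0.0091]
ee_rot: [[-0.997, 0.072, -0.002], [0.072, 0.997, -0.0], [0.002, -0.001, -1.0]]
ft_force: [-6.4, 0.8, 3.8]
width: 1.003
grasp_force: 2.8
```

Call:
{"op": "send_rows", "data": {
  "increments": [1,-0.005,0,0,0,1,-0.005,0,0,0]
}}

```text
t: 15.5
tool_pos: [0.6023, 0.0919, 0.0089]
ee_rot: [[-0.997, 0.072, -0.006], [0.072, 0.997, -0.001], [0.006, -0.002, -1.0]]
ft_force: [-11.8, 1.1, 9.3]
width: 1.003
grasp_force: 5.6
```

Run:
```python
from h import *
go([(-45,45,9),(-45,45,90),(14,-130,90),(14,-130,9)])
```

```text
15.5 stand xy mm [-30.1  44.1] z 0.0089 F [-11.8   1.1   9.3]
(-45, 45, 9) [0.0372 0.0021 0.    ] -0.0005
(-45, 45, 90) [ 0.0384  0.0017 -0.2025] -0.0005
(14, -130, 90) [-0.1098 -0.4355 -0.2026] -0.0005
(14, -130, 9) [-1.109e-01 -4.352e-01 -1.000e-04] -0.0005
```

Call:
{"op": "send_rows", "data": {
  "increments": [1,0.05,0,0,0,1,0.05,0,-0.1,0,1,0.05,-0.05,-0.2,0,1,0.05,-0.2,-0.2,0,1,-0.05,-0.35,-0.2,0,1,-0.1,-0.435,-0.2,0,1,-0.1,-0.435,-0.1,0,1,-0.1,-0.435,-0.03,0,1,-0.1,-0.435,0,0,1,-0.1,-0.435,0,0,1,-0.1,-0.435,0,0]
}}

```text
t: 16.88
tool_pos: [0.6339, -0.0846, 0.0106]
ee_rot: [[-0.997, 0.072, 0.002], [0.072, 0.997, -0.0], [-0.002, 0.0, -1.0]]
ft_force: [-0.6, -0.2, 0.9]
width: 0.996
grasp_force: 0.0
```

```bash
python3 cross.py w6
```

```text
tile poly [[474, 208], [457, 297], [483, 317], [535, 318], [605, 399], [634, 399], [622, 370], [639, 376], [639, 208]] [[-22.9, -59.3], [24.8, -59.8], [37.2, -44.5], [37.8, -17.4], [95.2, 36.8], [95.2, 53.7], [73.2, 39.5], [77.6, 50.5], [-22.8, 15.7]]
mark 0.8 [560.5 320.9] [[39.7 -3.6]]
bit_tip 0.71 [587.4 342.6] [[44.1  2.8]]
17.02 stand xy mm [  13.7 -130. ] z 0.0105 F [ 0.4 -0.2 -0.1]
```

View pics/w6.png

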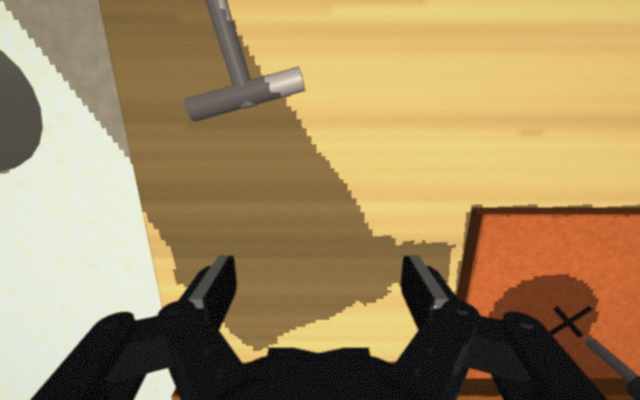

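Run:
```python
from h import *
st=robot.state(); im=robot.get_image('wrist')
f=lambda uv,z:print(((unproj(im,uv,z,st)[:,:2]-S)@np.c_[EX,EY]*1e3).round(1).tolist())
f([(569,320.5),(478,212),(630,212)],.03); f([(590,340),(588,338)],.04)
go([(28,-130,9),(28,-105,9)])
```

```text
[[39.2, 0.5], [-21.2, -57.3], [-21.1, 11.9]]
[[42.3, 3.3], [41.0, 2.0]]
17.07 stand xy mm [  13.5 -130. ] z 0.0103 F [-0.2  0.3  0.6]
(28, -130, 9) [-0.0363  0.0001  0.0033] -0.0007
(28, -105, 9) [-0.0362  0.0626  0.0033] -0.0007
```

Call:
{"op": "send_rows", "data": {
  "increments": [1,-0.036,0.01,0.003,0,1,-0.036,0.025,0.003,0,1,-0.036,0.035,0.003,0,1,-0.036,0.045,0.003,0,1,-0.036,0.052,0.003,0,1,-0.036,0.058,0.003,0,1,-0.036,0.058,0.003,0]
}}

```text
t: 17.95
tool_pos: [0.6486, -0.0637, 0.008]
ee_rot: [[-0.997, 0.073, -0.001], [0.073, 0.997, -0.001], [0.0, -0.001, -1.0]]
ft_force: [-0.9, -2.4, 1.6]
width: 0.999
grasp_force: 1.5
```

```bash
python3 cross.py w7; python3 -c "
from h import *
go([(28,-130,9),(28,-130,150),(-90,-45,150),(-90,-45,110)])"
```

```text
tile poly [[437, 184], [426, 264], [482, 316], [528, 312], [603, 399], [615, 399], [573, 339], [639, 374], [639, 183]] [[-21.5, -56.5], [17.7, -56.8], [47.6, -25.0], [45.2, -2.3], [104.7, 53.6], [104.7, 60.4], [62.2, 25.0], [86.1, 67.6], [-21.8, 30.6]]
mark 0.71 [540.6 298.1] [[36.9  2.1]]
bit_tip 0.96 [554.3 325.8] [[44.9  3.1]]
bit_tip 0.46 [545.8 312.7] [[37.5 -2.7]]
18.1 stand xy mm [  27.1 -107.8] z 0.0081 F [-1.7 -3.5  1.4]
18.1 stand xy mm [  27.1 -107.8] z 0.0081 F [-1.7 -3.5  1.4]
(28, -130, 9) [-0.0024 -0.0556 -0.0023] -0.0009
(28, -130, 150) [-0.0023 -0.0559 -0.3548] -0.0009
(-90, -45, 150) [ 0.2934  0.1558 -0.3549] -0.0009
(-90, -45, 110) [ 0.2933  0.1558 -0.2549] -0.0009
```

Call:
{"op": "send_rows", "data": {
  "increments": [1,0,-0.06,0,0,1,0,-0.06,-0.15,0,0,0,-0.06,-0.3,0,0,0.15,-0.06,-0.35,0,0,0.29,0.04,-0.3,0,0,0.29,0.155,-0.25,0,0,0.29,0.155,-0.25,0,0,0.29,0.155,-0.25,0,0,0.29,0.155,-0.25,0]
}}

```text
t: 19.23
tool_pos: [0.5384, 0.0066, 0.1083]
ee_rot: [[-0.997, 0.075, 0.001], [0.075, 0.997, 0.0], [-0.001, 0.0, -1.0]]
ft_force: [-0.1, 0.3, 0.8]
width: 0.002
grasp_force: 0.0
```

```bash
python3 cross.py w8; python3 -c "
import cv2
i=cv2.imread('pics/w8.png'); cv2.imwrite('pics/w8c.png',cv2.resize(i[180:380,320:560],None,fx=3,fy=3,interpolation=cv2.INTER_CUBIC))"
```

```text
tile poly [[349, 277], [357, 293], [391, 289], [467, 332], [477, 283], [469, 276]] [[-25.4, -18.8], [-8.8, -11.1], [-12.9, 19.3], [35.2, 95.2], [-18.9, 95.6], [-26.1, 87.3]]
19.38 stand xy mm [-88.1 -45.4] z 0.1083 F [-0.1  0.5  0.2]
```

View pics/w8c.png

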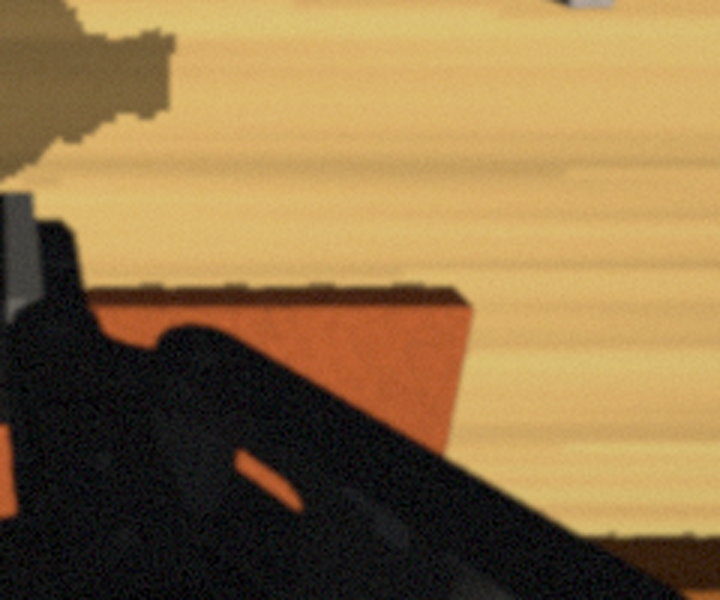

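The view is occluded, but it shows the tile's +y near corner at about (477,282), which puts that edge at y≈95.6 against a target of 95. The near edge is parallel to the fence. I'll check numerically from the side pose.

```bash
python3 -c "
from h import *
go([(-60,-130,110),(0,-130,70),(0,-130,40)])"
```

```text
19.38 stand xy mm [-88.1 -45.4] z 0.1083 F [-0.1  0.5  0.2]
(-60, -130, 110) [-0.0711 -0.2111 -0.0043] -0.0013
(0, -130, 70) [-0.221  -0.2105  0.0958] -0.0013
(0, -130, 40) [-0.221  -0.2105  0.1708] -0.0013
```

Call:
{"op": "send_rows", "data": {
  "increments": [0,-0.07,-0.21,0,0,0,-0.07,-0.21,0,0,0,-0.22,-0.21,0.09,0,0,-0.22,-0.21,0.17,0,0,-0.22,-0.21,0.17,0,0,-0.22,-0.21,0.17,0,0,-0.22,-0.21,0.17,0]
}}

```text
t: 20.25
tool_pos: [0.6199, -0.0827, 0.0419]
ee_rot: [[-0.997, 0.073, 0.002], [0.073, 0.997, -0.0], [-0.002, -0.0, -1.0]]
ft_force: [0.7, -0.4, -0.2]
width: 0.001
grasp_force: 0.0
```

```bash
cat > chk.py <<'E'
from h import *
import sys
go([])
st=robot.state(); im=robot.get_image('wrist'); px=im['pixels']; cv2.imwrite('pics/%s.png'%sys.argv[1],px)
# rectified tile-top plane, 4 px/mm ; rows = stand x, cols = stand y
K=np.array(im['camera_matrix']); H=np.array(im['hand_eye']); R=np.array(st['ee_rot'])
def pix(x,y,z):
    P=np.r_[S+x*EX/1e3+y*EY/1e3,z]; t=R.T@(P-st['tool_pos']); c=H[:3,:3].T@(t-H[:3,3]); u=K@c/c[2]; return u[:2]
def rect(z,x0,x1,y0,y1,s=4):
    src=np.float32([pix(x,y,z) for x,y in [(x0,y0),(x0,y1),(x1,y1),(x1,y0)]]); w,h=(y1-y0)*s,(x1-x0)*s
    M=cv2.getPerspectiveTransform(src,np.float32([(0,0),(w,0),(w,h),(0,h)])); return cv2.warpPerspective(px,M,(w,h))
A=rect(.030,-40,100,-80,60); cv2.imwrite('pics/%s_r.png'%sys.argv[1],A)
g=cv2.cvtColor(A,cv2.COLOR_BGR2GRAY).astype(np.float32)
T=np.full((112,112),60,np.float32); d=int(13*4*.707)
for sgn in (1,-1): cv2.line(T,(56-d,56-sgn*d),(56+d,56+sgn*d),10,6)
g2=np.clip(g,0,90)
r=cv2.matchTemplate(g2,T,cv2.TM_CCOEFF_NORMED); v=[]
r[:, :]=r
_,s,_,l=cv2.minMaxLoc(r); print('cross',round(s,2),'stand', -40+(l[1]+56)/4, -80+(l[0]+56)/4)
# tile edges: red mask on plane z=.03
b=A.astype(int); m=(b[...,2]-b[...,1]>45)&(b[...,2]>110)
rows=[np.argmax(m[:,c]) for c in range(180,500,10)]; print('near edge x',-40+np.median(rows)/4, 'slope deg',np.degrees(np.polyfit(range(180,500,10),rows,1)[0]))
cols=[np.argmax(m[q,:]) for q in range(100,220,8)]; print('-y edge y',-80+np.median(cols)/4,'slope',np.degrees(np.polyfit(range(100,220,8),cols,1)[0]))
for n in ['mark','bit_tip','fence']:
    for k in robot.pinpoint('wrist',n)[:2]: print(n,round(k['conf'],2),((cam2world(im,k['point'],st)[:2]-S)@np.c_[EX,EY]*1e3).round(1),(K@k['point']/k['point'][2])[:2].round(1))
# ascii neighbourhood of cross/bit: saturation map
u=pix(40,2,.035).astype(int); hsv=cv2.cvtColor(px,cv2.COLOR_BGR2HSV)
print('center px',u)
for y in range(u[1]-16,u[1]+20): print(y,''.join('%3d'%(hsv[y,x,2]//4) if hsv[y,x,1]>110 else ' --' for x in range(u[0]-20,min(640,u[0]+24))))
E
python3 chk.py w9
```

```text
20.25 stand xy mm [  -0.2 -128.8] z 0.0419 F [ 0.7 -0.4 -0.2]
cross 0.7 stand 40.25 1.75
near edge x -20.0 slope deg 0.17852423968519143
-y edge y -53.25 slope -0.20462778397531556
mark 0.69 [40.1  2.2] [517.7 299.8]
bit_tip 0.93 [46.4  3.1] [531.7 322.4]
center px [528 310]
294  26 22 15  8 -- --  8 15 21 25 26 26 26 25 26 26 27 26 27 27 27 27 27 27 27 25 22 17 11 -- --  5 11 23 37 47 49 49 49 49 48 48 50 50
295  26 23 16 11  5  3 -- 10 15 21 25 25 26 27 25 26 27 28 27 27 27 27 25 26 23 19 14 --  5 -- -- -- 13 23 35 44 46 47 47 48 49 50 50 50
296  26 26 23 17  9 -- -- -- -- 16 20 25 26 26 27 28 27 27 27 27 27 27 24 21 17 11  7  6 --  7 10 14 20 25 31 36 39 42 47 48 48 49 49 50
297  28 27 25 21 18 11 --  4  5 -- 14 22 25 26 27 28 27 28 27 27 25 23 19 14 10 -- -- --  7 13 17 21 25 26 28 30 36 43 47 47 49 49 49 49
298  27 28 27 26 23 17  9 --  4 -- 10 16 22 25 27 28 28 27 26 26 22 17 12  7 --  4 --  8 13 19 24 26 27 26 25 30 38 45 48 49 49 50 49 49
299  28 28 28 27 25 21 16  9 -- -- -- 10 17 23 27 28 28 26 25 22 15 10  4 -- -- -- 11 17 21 25 26 26 28 27 26 28 38 46 48 48 50 49 49 49
30
[... 3407 characters left out ...]
 29 37 43 48 47
325  26 26 27 26 27 26 27 26 27 27 28 26 26 26 26 26 26 27 27 27 27 26 26 25 24 22 19 -- -- -- -- -- -- -- -- -- -- -- -- 26 30 36 39 43
326  26 26 27 27 27 26 26 26 26 27 27 26 25 26 26 25 26 26 25 26 26 26 26 27 26 26 23 20 -- -- -- -- -- -- -- -- -- -- -- 22 25 30 36 42
327  27 27 26 26 27 27 26 26 26 28 26 27 25 26 26 27 26 26 25 25 26 25 26 27 27 27 24 23 19 -- -- -- -- -- -- -- -- -- -- -- 20 26 35 40
328  26 27 26 25 27 27 26 26 26 27 25 26 25 25 26 26 26 25 25 25 25 26 27 27 27 27 27 25 23 20 -- -- -- -- -- -- -- -- -- -- -- 22 28 34
329  25 26 26 27 26 27 26 26 26 26 27 26 25 26 27 26 27 25 26 26 26 27 27 27 27 27 27 27 25 22 -- -- -- -- -- -- -- -- -- -- -- -- 21 25
```

Run:
```python
from h import *
st=robot.state(); im=robot.get_image('wrist'); px=im['pixels'].astype(np.float32)
f=lambda uv,z:print(((unproj(im,uv,z,st)[:,:2]-S)@np.c_[EX,EY]*1e3).round(1).tolist())
f([(535,319.5),(534.5,321)],.04); f([(522,305)],.03)
# board -y side edge in this view
b=px[:,:,0]; pts=[]
for r in range(170,250,6):
    l=cv2.GaussianBlur(b[r-1:r+2].mean(0)[None],(3,1),0)[0]; pts.append((90+(-np.diff(l)[90:260]).argmax()+.5,r))
W=unproj(im,pts,.018,st)[:,:2]-S; print((W@EY*1e3).round(1))
```

```text
[[42.0, 2.5], [43.1, 2.4]]
[[39.2, 0.7]]
[-218.7 -218.2 -218.2 -218.2 -218.2 -218.2 -218.8 -218.8 -218.8 -218.2
 -218.2 -218.3 -218.3 -218.3]
```

```bash
python3 -c "
from h import *
go([(0,-130,90),(-70,40,90),(-60,40,9),(-32,40,9),(-29,40,9)])"
```

```text
20.5 stand xy mm [  -0.6 -128.9] z 0.0409 F [ 0.6 -0.6  0.5]
(0, -130, 90) [-0.0016 -0.0027 -0.1229] -0.0008
(-70, 40, 90) [ 0.1744  0.4219 -0.1232] -0.0008
(-60, 40, 9) [0.1496 0.422  0.0794] -0.0008
(-32, 40, 9) [0.0796 0.4222 0.0794] -0.0008
(-29, 40, 9) [0.0721 0.4222 0.0794] -0.0008
```

Call:
{"op": "send_rows", "data": {
  "increments": [0.5,0,0,-0.12,0,1,0.08,0.15,-0.12,0,1,0.15,0.3,-0.12,0,1,0.16,0.422,-0.12,0,1,0.16,0.422,-0.05,0,1,0.16,0.422,0.04,0,1,0.16,0.422,0.08,0,1,0.12,0.422,0.08,0,1,0.1,0.422,0.08,0,1,0.085,0.422,0.08,0,1,0.079,0.422,0.08,0,1,0.073,0.422,0.08,0]
}}

```text
t: 22.0
tool_pos: [0.602, 0.0878, 0.0082]
ee_rot: [[-0.997, 0.073, -0.001], [0.073, 0.997, -0.0], [0.001, -0.0, -1.0]]
ft_force: [-4.6, 0.5, 4.1]
width: 0.999
grasp_force: 2.9
```

Call:
{"op": "send_rows", "data": {
  "increments": [1,-0.005,0,0,0,1,-0.005,0,0,0]
}}

```text
t: 22.25
tool_pos: [0.602, 0.0878, 0.0079]
ee_rot: [[-0.997, 0.072, -0.004], [0.072, 0.997, -0.001], [0.004, -0.001, -1.0]]
ft_force: [-6.8, 0.3, 5.4]
width: 1.003
grasp_force: 3.6
```

Call:
{"op": "send_rows", "data": {
  "increments": [1,0.05,0,0,0,1,0.08,0,-0.1,0,1,0.1,0,-0.22,0,1,0.1,0,-0.36,0,1,0.25,0,-0.37,0,1,0.35,0,-0.37,0,1,0.45,0,-0.37,0,1,0.45,0,-0.37,0,1,0.45,0,-0.37,0]
}}

```text
t: 23.38
tool_pos: [0.4257, 0.1007, 0.1565]
ee_rot: [[-0.997, 0.073, 0.001], [0.073, 0.997, -0.0], [-0.001, 0.0, -1.0]]
ft_force: [0.2, 0.3, -0.2]
width: 0.999
grasp_force: 0.0
```

Run:
```python
from h import *
go([(-205,30,160),(-205,30,55),(-180,30,55),(-160,30,55),(-145,30,55),(-135,30,55)])
st=robot.state(); im=robot.get_image('wrist'); cv2.imwrite('pics/w10.png',im['pixels'])
for n in ['guard_edge','guard_hinge','mark','bit_tip']:
    for c in ['wrist','top']:
        i=robot.get_image(c)
        for d in robot.pinpoint(c,n)[:1]:
            P=cam2world(i,d['point'],st); print(c,n,round(d['conf'],2),((P[:2]-S)@np.c_[EX,EY]*1e3).round(1),P[2].round(4))
```

```text
23.38 stand xy mm [-206.8   40.5] z 0.1565 F [ 0.2  0.3 -0.2]
(-205, 30, 160) [-0.0046 -0.0262 -0.0087] -0.0008
(-205, 30, 55) [-0.0042 -0.0262  0.2538] -0.0008
(-180, 30, 55) [-0.0667 -0.0261  0.2538] -0.0008
(-160, 30, 55) [-0.1167 -0.0259  0.2539] -0.0008
(-145, 30, 55) [-0.1542 -0.0258  0.254 ] -0.0008
(-135, 30, 55) [-0.1792 -0.0258  0.254 ] -0.0008
wrist guard_edge 0.58 [-177.5    0.6] 0.085
wrist guard_hinge 0.83 [-121.7    3.2] 0.0321
top guard_hinge 0.62 [-120.5   -0.9] 0.026
wrist mark 0.96 [-262.2 -227.5] 0.0153
top mark 0.65 [-308.5  265.5] 0.0118
```

Descend in front of the guard, keeping y as it is.

Call:
{"op": "send_rows", "data": {
  "increments": [1,0,0,0.12,0,1,0,0,0.22,0,1,0,0,0.254,0,1,0,0,0.254,0,1,-0.03,0,0.254,0,1,-0.06,0,0.254,0,1,-0.08,0,0.254,0,1,-0.1,0,0.254,0,1,-0.12,0,0.254,0,1,-0.14,0,0.254,0,1,-0.155,0,0.254,0,1,-0.155,0,0.254,0]
}}

```text
t: 25.72
tool_pos: [0.4879, 0.0962, 0.0546]
ee_rot: [[-0.997, 0.073, 0.001], [0.073, 0.997, 0.0], [-0.001, 0.001, -1.0]]
ft_force: [-0.3, 0.4, -0.8]
width: 0.997
grasp_force: 0.0
```

```bash
python3 -c "
from h import *
go([(-136,40,55)])"
```

```text
25.73 stand xy mm [-144.5   40.3] z 0.0546 F [-0.3  0.4 -0.8]
(-136, 40, 55) [-0.0212 -0.0008 -0.001 ] -0.001
```

Call:
{"op": "send_rows", "data": {
  "increments": [1,-0.007,0,0,0,1,-0.014,0,0,0,1,-0.02,0,0,0,1,-0.024,0,0,0,1,-0.024,0,0,0]
}}

```text
t: 26.35
tool_pos: [0.4967, 0.0956, 0.0545]
ee_rot: [[-0.997, 0.073, 0.0], [0.073, 0.997, 0.0], [-0.0, 0.0, -1.0]]
ft_force: [-1.7, 0.2, -0.5]
width: 1.0
grasp_force: 0.2
```

```bash
cat > g.py <<'E'
from h import *
np.set_printoptions(precision=4,suppress=True)
go([(-136,40,55)]); st=robot.state()
for c in ['wrist','top','scene']:
    i=robot.get_image(c)
    for n in ['guard_edge','guard_hinge','mark','bit_tip']:
        for d in robot.pinpoint(c,n)[:2]:
            P=cam2world(i,d['point'],st); print(c,n,round(d['conf'],2),((P[:2]-S)@np.c_[EX,EY]*1e3).round(1),P[2].round(4))
E
python3 g.py
```

```text
26.35 stand xy mm [-135.7   40.3] z 0.0545 F [-1.7  0.2 -0.5]
(-136, 40, 55) [ 0.0007 -0.0008 -0.0012] -0.0008
wrist guard_edge 0.68 [-120.3   -4.5] 0.1069
wrist guard_hinge 0.57 [-121.7    2.1] 0.0297
top guard_edge 0.48 [ -63.6 -302.2] 0.0017
top mark 0.89 [43.7  4.2] 0.0324
top mark 0.63 [-306.9  264.7] 0.0116
scene guard_edge 0.67 [-118.9   -1.5] 0.1085
scene guard_hinge 0.97 [-122.     3.9] 0.0264
scene mark 0.94 [-264.2 -222.3] 0.0137
scene mark 0.7 [41.5  4.7] 0.0285
scene bit_tip 0.39 [39.4 -2.3] 0.041
scene bit_tip 0.17 [-119.9    0.1] 0.027
```

Call:
{"op": "send_rows", "data": {
  "increments": [1,0.05,0,0,0,1,0.12,0,0,0,1,0.12,0,-0.12,0,1,0.12,0,-0.27,0,1,0.1,-0.1,-0.37,0,0.5,0.08,-0.25,-0.37,0,0,0.06,-0.4,-0.37,0,0,0.06,-0.46,-0.37,0,0,0.06,-0.46,-0.37,0,0,0.06,-0.46,-0.37,0]
}}

```text
t: 28.35
tool_pos: [0.4591, -0.085, 0.2026]
ee_rot: [[-0.997, 0.071, 0.0], [0.071, 0.997, 0.0], [-0.0, 0.0, -1.0]]
ft_force: [0.5, 0.0, 0.6]
width: 0.002
grasp_force: 0.0
```

```bash
python3 g.py; python3 chk.py w11
```

```text
28.35 stand xy mm [-160.5 -142.5] z 0.2026 F [0.5 0.  0.6]
(-136, 40, 55) [-0.0607  0.456   0.3691] -0.0003
wrist guard_edge 0.66 [-123.3   -1.6] 0.1056
wrist guard_hinge 0.91 [-119.9    1.6] 0.03
wrist guard_hinge 0.36 [ -96.7 -165.9] 0.017
wrist mark 0.74 [-263.9 -227.1] 0.0155
top guard_edge 0.75 [-123.3   -0.3] 0.1095
top guard_hinge 0.56 [-120.7   -4.5] 0.022
top mark 0.85 [-264.1 -227.3] 0.0119
top mark 0.76 [41.4  4.9] 0.0292
scene guard_edge 0.73 [ 56.6 336.6] 0.0001
scene guard_edge 0.71 [-121.9    1. ] 0.1081
scene guard_hinge 0.86 [-119.5    5.4] 0.024
scene mark 0.97 [39.8 10. ] 0.0297
scene mark 0.97 [-262.1 -225.6] 0.0139
scene bit_tip 0.42 [42.3  0.7] 0.0419
scene bit_tip 0.22 [26.6 23.7] 0.0177
29.1 stand xy mm [-160.4 -143.7] z 0.2025 F [-0.2 -0.8 -0.5]
cross 0.18 stand 14.75 -51.0
near edge x -20.75 slope deg 0.08926211984259384
-y edge y -18.0 slope 89.42234159720347
mark 0.98 [-264.6 -227.7] [240.2  84.7]
center px [428 329]
313  --  4 -- -- --  3 --  2 -- -- -- --  4 --  2  1  0 -- --  5  4  4 -- --  8 11 17 25 32 37 39 41 43 42 42 42 42 42 42 42 43 41 42 41
314 
[... 4090 characters left out ...]
 -- -- --  3 --
344   5 12 20 27 34 38 40 41 38 33 23 12  7  4 -- -- -- --  2 -- --  4 --  2 -- -- -- -- -- -- -- -- -- --  4 --  3 -- --  1  3 --  1 --
345   1 -- 10 17 24 32 36 39 39 37 30 19  7 -- --  3 --  5  3 -- -- -- -- -- -- --  6 -- -- -- -- -- -- --  2 --  4  3 --  3  6 --  3 --
346  -- --  2  8 14 21 29 36 37 39 35 26 14 --  1 -- -- --  3 -- -- --  4  2 -- --  3 -- -- -- -- -- -- -- -- -- -- -- --  2 -- -- -- --
347   4 -- -- -- -- 11 19 28 34 38 37 30 19  6 -- -- -- -- -- -- -- -- -- --  3  5 -- -- -- -- -- -- -- -- -- --  3 -- -- --  4 -- --  2
348  -- -- -- -- --  7  9 15 25 31 34 31 21  9 --  4 -- -- -- -- -- -- -- -- -- -- --  5 -- -- -- -- -- -- -- -- -- -- -- --  3  5 --  5
```

In the close side view, the tile's side edge is 165.05 mm from the board's edge (target 165). The tile sits against the fence and the guard is upright, so I'm handing in.

```bash
python3 -c "
from plant import robot
print(robot.close_job())"
```

```text
the job is handed in; nothing more can be done
None
```

I handed the job in at about 29 s. The tile is square against the fence with the cross under the bit tip, within an estimated 2–3 mm. The guard stands upright. The hand-in returned no verdict.

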